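# Slide the lid stand behind the lighthouse into its bay

## Task

Push the long mahogany lid stand gently across the counter into the low pine bay, one end first and then the other, angling it in past the brass lighthouse that is screwed down before the bay's left part, until it lies fully home with its back flush along the bay's back board and both ends between the cheeks. Only push it: keep it flat on the counter, never lift, tip or jam it hard, and leave the shell box, bell, crate, music box, snow globe and dish where they are.

Things in the scene. Friction and masses are not known exactly. Their poses are not given: they have to be found in the camera images.
- stand: loose mahogany lid stand, 0.35 to 0.7 kg, slides under a few newtons: a bar 240 mm long (its y), 36 wide (its x), 28 high, with three cream-and-gold enamel lids fixed upright along its middle line (5 mm thick, tops 60 mm above the counter). Origin: centre of the underside. It starts before the lighthouse, along the bay within 0.2 rad, but too far right (-y) to go straight in
- end_left (a point): centre of the stand's end face at its +y end (120 mm from the middle), 14 mm above its underside
- end_right (a point): centre of the stand's end face at its -y end, 14 mm above its underside
- bay: the fixed pine bay, three walls 30 mm high and 12 mm thick with no floor (the counter is its floor), open to the robot. Origin at counter height, at the middle of the front face of its back board; its x axis points away from the robot into the back board, y to the left along the board. Inside it is 320 mm long, from y = -160 to +160 mm between the two cheeks, which come forward to x = -45 mm
- lighthouse: brass lighthouse figurine screwed to the counter, the post: 28 mm diameter at its foot, slimmer above, 62 mm high; origin at the centre of its foot. In the bay's frame it stands at x = -79 mm (so 65 mm is free between its foot and the back board) and y = +65 to +85 mm. The gap between it and the right cheek is shorter than the stand; the stand may brush along it
- shell_box: a pearl-white resin seashell box, about 90 mm across and 38 mm high; bystander, loose; origin at the centre of its underside
- bell: a small brass hand bell, 36 mm across and 50 mm high, standing on its mouth; bystander, loose; origin at the centre of its underside
- crate: a small open pine crate, 100 x 100 x 60 mm; bystander, loose; origin at the centre of its underside
- music_box: a wooden music box with a brass crank, 94 x 124 x 58 mm; bystander, loose; origin at the centre of its underside
- snow_globe: a glass snow globe on a dark wooden foot, 72 mm across and 81 mm high; bystander, loose; origin at the centre of its underside
- dish: a blue ceramic dish, 100 mm across and 25 mm high; bystander, loose; origin at the centre of its underside

How it is judged:
By the outcome, as a careful person would: the job done as asked, in the order asked, and still so for the second after the job is handed in, with the robot touching nothing.
It also fails if it takes over 72 s, if anything falls off the work surface, if the arm or the gripper's body presses on something with over 40 N, if the wrist force passes 120 N, or if a joint passes its speed limit or range.

## Robot

A 6-joint arm with a two-finger parallel gripper is mounted at the origin on the work surface. World frame = base frame: x ahead of the robot, y to its left, z up, the work surface at z = 0. Lengths are in mm, angles in rad, forces in N, time in s.
With the tool pointing down it reaches from about 375 to 925 mm from the base axis. Payload 5.7 kg.
Tool frame: the origin (TCP) lies midway between the tips of the shut fingers; the grasp point (between the pads) lies hold_point_z behind it (hold_point_z is the distance from the TCP to the grasp point, in mm); z points along the fingers, y is the line along which they close (so a half turn about z gives the same grasp; the last joint's range is limited). The gripper opens to 88 mm and grips with 3 to 60 N. Pads are 20 mm wide; open, the fingers measure 115 mm over their backs; the gripper's body (75 mm by 178 mm) begins 61 mm behind the grasp point.
Start: joints at [-1.377, 0.359, 1.51, -0, 1.272, -0.115], TCP at [182.334, -571.591, 222.623] pointing down, gripper open.
Joint ranges: [-2.97, 2.97], [-1.01, 2.36], [0.21, 2.38], [-0.96, 4.11], [0.2, 2.71], [-2.98, 2.98]. Speed limits (rad/s): [2.39, 2.39, 3.14, 3.14, 3.14, 3.14].

## Interface

Orientations are given as a unit quaternion [x, y, z, w].
In Python, from rig import * gives the robot as it stands.
- The arm moves only by the tool carry_out, never from a script. Its argument "motion" is a list of rows, each an object of numbers: "ax", "ay", "az": the turn, a rotation vector about the tool's x, y, z in rad; "dx", "dy", "dz": the shift along the tool's x, y, z in mm; "jaw": the gripper's target within -1 to 1 (fully open at 1, half-way at 0, shut at -1). In form: [{"ax": .., "ay": .., "az": .., "dx": .., "dy": .., "dz": .., "jaw": ..}, ...]. A call has 1 to 12 rows; each row shifts and turns the commanded pose from where the row before left it, along the tool's axes as they then stand; what a row does not reach is not made up. A row lasts 1/12 s, in which the tool goes at most 41.7 mm and 7.16 degrees, less where a joint would pass 70% of its speed; a pose out of reach is approached as far as the arm can. A call with a gripper value outside its range is refused whole. The fingers move at their own pace and stop on an object; "newtons" is the grip in N (left out, the last holds). Time passes only in rows, so rows that do not move let the fingers close. It gives the time, the measured TCP pose, the force, the opening and the grip force at its end, in the units of the state.
- get_obs(): the state, without advancing time (a new reading comes with each control period).
- get_image(name): name is "scene" or "top" or "wrist"; returns the picture (384x512x3 uint8, blue, green, red); there is no depth.
- camera_info(name): a dict with "fx", "fy", "cx", "cy" (pixels), "world_from_camera" (4x4, takes a point from camera to world coordinates). Camera axes: x right, y up, looking along -z (the intrinsics and any distortion apply to the point x, -y, -z); pixel columns grow to the right and rows downward; lengths in mm; the calibration is good to about 2 mm. A picture is of the moment at which its call begins: read the wrist's pose just before it. camera_info takes no time and is no camera call; for the wrist camera it gives the pose at the moment of the call.
- hand_in(): hands the job in; it is judged then, once.
The state is a dict: "time": time; "qpos": joint angles; "qd": joint speeds; "joint_efforts": joint torques, N m; "eef_pos": TCP position; "orientation": TCP orientation; "wrist_force": force on the tool from outside, world axes, zero at the start; "ft_torque": the same for the moment, N m; "width": finger opening in mm; "grasp_force": force on a finger pad.
Only numpy, scipy, OpenCV 4.12 (cv2) and the standard library are available. Lean on these libraries where they do the work, as an engineer would, in place of code of your own. Each camera call takes 0.05 s, during which the arm holds its last target. There are 200 camera calls.

## Working session

There is one attempt and no reset: what is moved stays moved. The work goes in short steps, Python scripts to look and compute and a tool call to move; the robot and the scene stay as the last step left them, time stands still between calls to the robot, and variables do not carry over. Pictures are saved under pics/ and viewed, at most 10 in all, crops included, and the job is handed in when it is done.

Besides the shell and the picture viewer there is one more tool, called after "Emit:" by a JSON object that holds its "op" and its "data". carry_out: Moves the arm, as the interface text tells. Its arguments: {"type":"object","properties":{"motion":{"type":"array"},"newtons":{"type":"number"}},"required":["motion"]}

```bash
mkdir -p pics; ls; python3 - <<'E'
from rig import *
import cv2
o=get_obs();print({k:o[k] for k in('time','eef_pos','orientation','width')})
for n in('scene','top'):
    cv2.imwrite(f'pics/{n}0.png',get_image(n)); print(n,camera_info(n))
E
```

```text
pics
{'time': 0.0, 'eef_pos': array([ 182.19001977, -570.9626849 ,  221.82349412]), 'orientation': array([ 9.88107726e-01,  1.53760512e-01, -4.13903603e-05, -9.08416033e-04]), 'width': 87.71026600276056}
scene {'fx': 489.2336052468837, 'fy': 489.2336052468837, 'cx': 250.6354890107253, 'cy': 188.60282361463914, 'world_from_camera': array([[-2.86101242e-01, -5.85680570e-01,  7.58369534e-01,
         1.54337340e+03],
       [ 9.58166295e-01, -1.81446085e-01,  2.21347395e-01,
         2.87173758e+02],
       [ 7.96431438e-03,  7.89971891e-01,  6.13091332e-01,
         8.41506620e+02],
       [ 0.00000000e+00,  0.00000000e+00,  0.00000000e+00,
         1.00000000e+00]])}
top {'fx': 379.3841234796358, 'fy': 379.3841234796358, 'cx': 256.75041727449127, 'cy': 193.323748086441, 'world_from_camera': array([[ 1.05141578e-02,  9.89628075e-01, -1.43268024e-01,
         3.93609542e+02],
       [-9.99841150e-01,  8.34247582e-03, -1.57504743e-02,
        -7.20993782e+00],
       [-1.43919015e-02,  1.43410869e-01,  9.89558586e-01,
         1.23049991e+03],
       [ 0.00000000e+00,  0.00000000e+00,  0.00000000e+00,
         1.00000000e+00]])}
```

View pics/top0.png

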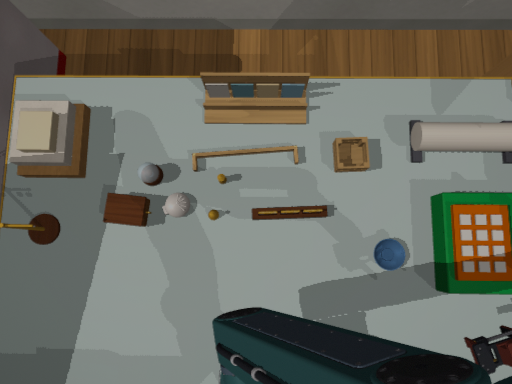

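View pics/scene0.png

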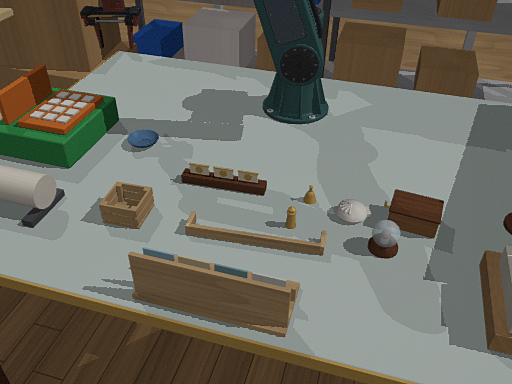

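The top view shows the bay at (193–298, 147–170), the lighthouse near (222,179), the bell (213,214), the stand (252–328, 212) and the crate (351,154). I'll enlarge that area to measure it.

```bash
cat > h.py <<'E'
from rig import *
import cv2, numpy as np
def px2w(n,uv,z,ci=None):
    c=ci or camera_info(n);T=c['world_from_camera']
    out=[]
    for u,v in np.atleast_2d(uv):
        d=T[:3,:3]@np.array([(u-c['cx'])/c['fx'],-(v-c['cy'])/c['fy'],-1]);o=T[:3,3]
        out.append((o+d*(z-o[2])/d[2])[:2])
    return np.array(out)
E
python3 - <<'E'
from h import *
im=cv2.imread('pics/top0.png')
cv2.imwrite('pics/crop.png',cv2.resize(im[135:235,180:340],None,fx=5,fy=5,interpolation=cv2.INTER_CUBIC))
E
```

```text
(no output)
```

View pics/crop.png

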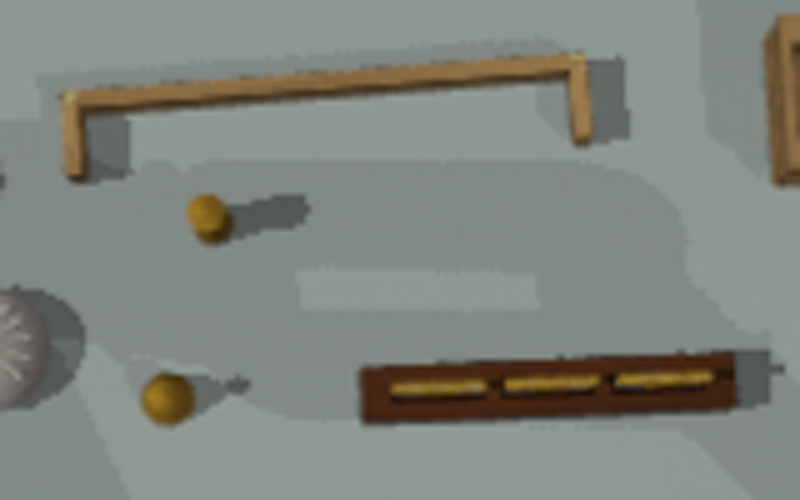

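The crop shows the bay's back outer corners at (63,93) and (584,55), cheek tips at (66–88,180) and (575–593,142), the lighthouse foot near (215,232), and the stand corners at (360,370), (735,353), (737,405) and (361,422).

```bash
python3 - <<'E'
from h import *
f=lambda p:[(180+(a+.5)/5-.5,135+(b+.5)/5-.5) for a,b in p]
B=px2w('top',f([(63,93),(584,55),(66,178),(88,180),(575,144),(593,140),(84,105),(571,73)]),30);print(B.round(1))
S=px2w('top',f([(360,370),(735,353),(737,402),(361,418)]),28);print(S.round(1),np.hypot(*(S[0]-S[1])))
print('lh top',px2w('top',f([(207,210)]),58),'foot',px2w('top',f([(216,232)]),5))
print('bell top',px2w('top',f([(168,400)]),25),'shell right',px2w('top',f([(48,345)]),20))
print('crate',px2w('top',f([(770,100),(772,183)]),60))
L,R=B[0],B[1];y=(L-R)/np.hypot(*(L-R));x=np.array([y[1],-y[0]]);o=(L+R)/2-12*x
print('len',np.hypot(*(L-R)),'bay',o,'yaw',np.arctan2(x[1],x[0]))
for n,p in(('S',S),('lh',px2w('top',f([(207,210),]),58)),('B',B)):
    print(n,[( round(float((q-o)@x),1),round(float((q-o)@y),1)) for q in p])
E
```

```text
[[ 697.6  223.5]
 [ 725.3 -115.4]
 [ 641.2  219.5]
 [ 640.   205.2]
 [ 666.1 -109.3]
 [ 668.8 -121. ]
 [ 689.7  209.5]
 [ 713.2 -106.9]]
[[ 518.4   27.8]
 [ 531.4 -210.6]
 [ 500.2 -211.4]
 [ 487.8   26.8]] 238.78997622292394
lh top [[615.60119416 124.54637756]] foot [[610.98952191 124.2287711 ]]
bell top [[498.38411274 150.2112066 ]] shell right [[533.5976024  229.23743223]]
crate [[ 688.56896922 -229.77376485]
 [ 635.19518909 -230.03919411]]
len 339.9908383766017 bay [699.5157996   53.04849118] yaw 0.08151847013798175
S [(-182.6, -10.4), (-189.0, -249.1), (-220.2, -247.3), (-213.1, -8.9)]
lh [(-77.8, 78.1)]
B [(12.0, 170.0), (12.0, -170.0), (-44.5, 170.7), (-46.9, 156.5), (-46.5, -159.1), (-44.8, -170.9), (3.0, 156.7), (0.6, -160.6)]
```

```bash
cat >> h.py <<'E'
from scipy.optimize import minimize
from scipy.spatial.transform import Rotation as R
O=np.array([699.5,53.]);YB=0.0815
rot=lambda a:np.array([[np.cos(a),-np.sin(a)],[np.sin(a),np.cos(a)]])
def b2w(p): return O+rot(YB)@np.asarray(p,float)
def w2b(p): return rot(YB).T@(np.asarray(p,float)-O)
def tool():
    o=get_obs();m=R.from_quat(o['orientation']).as_matrix()
    return o,o['eef_pos'],np.arctan2(m[1,0],m[0,0])
def show():
    o,p,y=tool()
    print('t',round(o['time'],2),'tool bay',w2b(p[:2]).round(1),'yaw',round(y-YB,3),'z',round(p[2],1),'F',o['wrist_force'].round(1),'w',round(o['width'],1))
def goal(x,y,yaw,z):
    "tool-frame shift from here to a bay-frame TCP goal (shift before turning)"
    o,p,a=tool();d=rot(a).T@(b2w((x,y))-p[:2])
    print('dx %.1f dy %.1f dz %.1f az %.3f'%(d[0],-d[1],p[2]-z,-(yaw+YB-a)))
def proj(n,P):
    c=camera_info(n);T=c['world_from_camera'];q=(P-T[:3,3])@T[:3,:3]
    return np.c_[c['cx']+c['fx']*q[:,0]/-q[:,2],c['cy']-c['fy']*q[:,1]/-q[:,2]]
def sil(n,s):
    c=np.array([(i,j) for i in(-18,18) for j in(-120,120)])@rot(s[2]).T+s[:2]
    w=np.array([b2w(q) for q in c]);P=np.r_[np.c_[w,np.zeros(4)],np.c_[w,np.full(4,28)]]
    h=cv2.convexHull(proj(n,P).astype(np.float32))
    m=np.zeros((384*4,512*4),np.uint8);cv2.fillConvexPoly(m,np.round((h+.5)*4-.5).astype(int),255)
    return cv2.resize(m,(512,384),interpolation=cv2.INTER_AREA)/255.
def stand(n,g,im=None):
    "fit stand pose (bay x,y,yaw) to the mahogany pixels"
    im=get_image(n) if im is None else im
    b,gg,r=[im[...,i].astype(float) for i in range(3)]
    m=((r>1.7*b)&(r>1.5*gg)&(r<150)&(r>25)).astype(np.uint8)
    near=cv2.dilate((sil(n,g)>0).astype(np.uint8),np.ones((41,41)))
    m=cv2.morphologyEx(m*near,cv2.MORPH_CLOSE,np.ones((5,5)))
    m=m.astype(float);f=lambda s:np.abs(sil(n,s)-m).sum()
    best=minimize(f,g,method='Nelder-Mead',options=dict(initial_simplex=np.array([g,np.add(g,(15,0,0)),np.add(g,(0,15,0)),np.add(g,(0,0,.1))]),xatol=.05,fatol=.05))
    print(n,'stand',best.x.round(3),'err px',round(best.fun,1),'mask',m.sum());return best.x
E
python3 - <<'E'
from h import *
try: print(hold_point_z)
except Exception as e: print(e)
s=stand('top',[-201,-129,-.03],cv2.imread('pics/top0.png'));stand('scene',s,cv2.imread('pics/scene0.png'))
show()
c=s[:2]+rot(s[2])@np.array([-18-10-25,60]);print(c);goal(*c,s[2],100)
E
```

```text
18.700000000000003
top stand [-2.00902e+02 -1.28883e+02 -1.20000e-02] err px 149.4 mask 771.0
scene stand [-2.00808e+02 -1.32574e+02 -2.50000e-02] err px 441.5 mask 913.0
t 0.1 tool bay [-566.4 -579.8] yaw 0.227 z 221.9 F [-0.3 -0.1 -0.4] w 87.9
[-253.16485868  -68.24012635]
dx 420.4 dy -427.9 dz 121.9 az 0.240
```

Emit:
{"op": "carry_out", "data": {"motion": [{"dx": 26,"dy": -27,"dz": 4,"jaw": 1},{"dx": 26,"dy": -27,"dz": 4,"jaw": 1},{"dx": 26,"dy": -27,"dz": 4,"jaw": 1},{"dx": 26,"dy": -27,"dz": 4,"jaw": 1},{"dx": 26,"dy": -27,"dz": 4,"jaw": 1},{"dx": 26,"dy": -27,"dz": 4,"jaw": 1},{"dx": 26,"dy": -27,"dz": 4,"jaw": 1},{"dx": 26,"dy": -27,"dz": 4,"jaw": 1},{"dx": 26,"dy": -27,"dz": 4,"jaw": 1},{"dx": 26,"dy": -27,"dz": 4,"jaw": 1},{"dx": 20,"dy": -20,"dz": 4,"jaw": 1},{"dx": 0,"dy": 0,"dz": 0,"jaw": 1}]}}

```text
invalid input
```

```bash
python3 - <<'E'
from h import *
show();goal(-254,-69,-.025,100)
E
```

```text
t 0.1 tool bay [-566.4 -579.8] yaw 0.227 z 221.9 F [-0.3 -0.1 -0.4] w 87.9
dx 419.5 dy -427.3 dz 121.9 az 0.252
```

Perhaps every key is required.

Emit:
{"op": "carry_out", "data": {"motion": [{"ax": 0,"ay": 0,"az": 0,"dx": 26,"dy": -27,"dz": 4,"jaw": 1},{"ax": 0,"ay": 0,"az": 0,"dx": 26,"dy": -27,"dz": 4,"jaw": 1},{"ax": 0,"ay": 0,"az": 0,"dx": 26,"dy": -27,"dz": 4,"jaw": 1},{"ax": 0,"ay": 0,"az": 0,"dx": 26,"dy": -27,"dz": 4,"jaw": 1},{"ax": 0,"ay": 0,"az": 0,"dx": 26,"dy": -27,"dz": 4,"jaw": 1},{"ax": 0,"ay": 0,"az": 0,"dx": 26,"dy": -27,"dz": 4,"jaw": 1},{"ax": 0,"ay": 0,"az": 0,"dx": 26,"dy": -27,"dz": 4,"jaw": 1},{"ax": 0,"ay": 0,"az": 0,"dx": 26,"dy": -27,"dz": 4,"jaw": 1},{"ax": 0,"ay": 0,"az": 0,"dx": 26,"dy": -27,"dz": 4,"jaw": 1},{"ax": 0,"ay": 0,"az": 0,"dx": 26,"dy": -27,"dz": 4,"jaw": 1},{"ax": 0,"ay": 0,"az": 0,"dx": 20,"dy": -20,"dz": 4,"jaw": 1},{"ax": 0,"ay": 0,"az": 0,"dx": 0,"dy": 0,"dz": 0,"jaw": 1}]}}

```text
time: 1.1
eef_pos: [361.2, -205.3, 177.7]
orientation: [0.988, 0.156, -0.0, -0.002]
wrist_force: [0.3, -0.3, 0.1]
width: 87.6
grasp_force: 0.0
```

```bash
python3 - <<'E'
from h import *
show();goal(-254,-69,-.025,100)
E
```

```text
t 1.1 tool bay [-358.2 -229.9] yaw 0.231 z 177.7 F [ 0.3 -0.3  0.1] w 87.6
dx 138.3 dy -132.8 dz 77.7 az 0.256
```

Emit:
{"op": "carry_out", "data": {"motion": [{"ax": 0,"ay": 0,"az": 0,"dx": 23,"dy": -22,"dz": 10,"jaw": 1},{"ax": 0,"ay": 0,"az": 0,"dx": 23,"dy": -22,"dz": 10,"jaw": 1},{"ax": 0,"ay": 0,"az": 0,"dx": 23,"dy": -22,"dz": 10,"jaw": 1},{"ax": 0,"ay": 0,"az": 0,"dx": 23,"dy": -22,"dz": 10,"jaw": 1},{"ax": 0,"ay": 0,"az": 0,"dx": 23,"dy": -22,"dz": 10,"jaw": 1},{"ax": 0,"ay": 0,"az": 0,"dx": 23,"dy": -23,"dz": 10,"jaw": 1},{"ax": 0,"ay": 0,"az": 0.085,"dx": 0,"dy": 0,"dz": 25,"jaw": 1},{"ax": 0,"ay": 0,"az": 0.085,"dx": 0,"dy": 0,"dz": 25,"jaw": 1},{"ax": 0,"ay": 0,"az": 0.085,"dx": 0,"dy": 0,"dz": 25,"jaw": 1},{"ax": 0,"ay": 0,"az": 0,"dx": 0,"dy": 0,"dz": 15,"jaw": 1},{"ax": 0,"ay": 0,"az": 0,"dx": 0,"dy": 0,"dz": 7,"jaw": 1},{"ax": 0,"ay": 0,"az": 0,"dx": 0,"dy": 0,"dz": 0,"jaw": 1}]}}

```text
time: 2.1
eef_pos: [450.9, -41.8, 20.3]
orientation: [1.0, 0.027, -0.002, -0.0]
wrist_force: [-0.2, 0.2, -0.9]
width: 87.9
grasp_force: 0.0
```

```bash
python3 - <<'E'
from h import *
show();goal(-247,-69,-.025,10)
cv2.imwrite('pics/s1.png',get_image('scene'))
E
```

```text
t 2.1 tool bay [-255.5  -74.2] yaw -0.028 z 20.3 F [-0.2  0.2 -0.9] w 87.9
dx 8.3 dy -5.5 dz 10.3 az -0.003
```

View pics/s1.png

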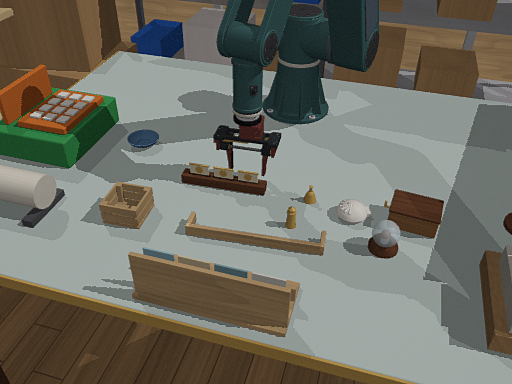

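The gripper stands upright behind the stand's left half, at about (248,165). Next I lower it, approach, and swing the left end in along an arc.

Emit:
{"op": "carry_out", "data": {"motion": [{"ax": 0,"ay": 0,"az": 0,"dx": 4,"dy": -2,"dz": 4,"jaw": 1},{"ax": 0,"ay": 0,"az": 0,"dx": 5,"dy": -2,"dz": 4,"jaw": 1},{"ax": 0,"ay": 0,"az": 0,"dx": 6,"dy": 0,"dz": 0,"jaw": 1},{"ax": 0,"ay": 0,"az": 0,"dx": 6,"dy": 0,"dz": 0,"jaw": 1},{"ax": 0,"ay": 0,"az": 0,"dx": 5,"dy": 0,"dz": 0,"jaw": 1},{"ax": 0,"ay": 0,"az": 0.03,"dx": 4,"dy": -1,"dz": 0,"jaw": 1},{"ax": 0,"ay": 0,"az": 0.03,"dx": 4,"dy": -1,"dz": 0,"jaw": 1},{"ax": 0,"ay": 0,"az": 0.03,"dx": 4,"dy": -1,"dz": 0,"jaw": 1},{"ax": 0,"ay": 0,"az": 0.03,"dx": 4,"dy": -1,"dz": 0,"jaw": 1},{"ax": 0,"ay": 0,"az": 0.03,"dx": 4,"dy": -1,"dz": 0,"jaw": 1},{"ax": 0,"ay": 0,"az": 0.03,"dx": 4,"dy": -1,"dz": 0,"jaw": 1},{"ax": 0,"ay": 0,"az": 0,"dx": 0,"dy": 0,"dz": 0,"jaw": 1}]}}

```text
time: 3.15
eef_pos: [502.9, -30.6, 14.0]
orientation: [0.998, -0.063, 0.0, -0.0]
wrist_force: [-0.1, 0.1, 0.3]
width: 87.8
grasp_force: 0.0
```

```bash
python3 - <<'E'
from h import *
show();stand('scene',[-185,-129,-.2])
E
```

```text
t 3.15 tool bay [-202.7  -67.3] yaw -0.209 z 14.0 F [-0.1  0.1  0.3] w 87.8
scene stand [-187.072 -129.408   -0.21 ] err px 648.1 mask 1133.0
```

Emit:
{"op": "carry_out", "data": {"motion": [{"ax": 0,"ay": 0,"az": 0.03,"dx": 4,"dy": -1,"dz": 0,"jaw": 1},{"ax": 0,"ay": 0,"az": 0.03,"dx": 4,"dy": -1,"dz": 0,"jaw": 1},{"ax": 0,"ay": 0,"az": 0.03,"dx": 4,"dy": -1,"dz": 0,"jaw": 1},{"ax": 0,"ay": 0,"az": 0.03,"dx": 4,"dy": -1,"dz": 0,"jaw": 1},{"ax": 0,"ay": 0,"az": 0.03,"dx": 4,"dy": -1,"dz": 0,"jaw": 1},{"ax": 0,"ay": 0,"az": 0.03,"dx": 4,"dy": -1,"dz": 0,"jaw": 1},{"ax": 0,"ay": 0,"az": 0.03,"dx": 4,"dy": -1,"dz": 0,"jaw": 1},{"ax": 0,"ay": 0,"az": 0,"dx": 0,"dy": 0,"dz": 0,"jaw": 1}]}}

```text
time: 3.87
eef_pos: [531.2, -29.9, 13.8]
orientation: [0.986, -0.167, 0.0, -0.0]
wrist_force: [-0.7, -0.9, 0.2]
width: 88.0
grasp_force: 0.0
```

```bash
python3 - <<'E'
from h import *
show();stand('scene',[-170,-129,-.4]);stand('top',[-170,-129,-.4])
E
```

```text
t 3.87 tool bay [-174.4  -68.9] yaw -0.418 z 13.8 F [-0.7 -0.9  0.2] w 88.0
scene stand [-172.131 -136.454   -0.412] err px 705.6 mask 1144.0
top stand [-182.851 -138.352   -0.319] err px 683.3 mask 277.0
```

Emit:
{"op": "carry_out", "data": {"motion": [{"ax": 0,"ay": 0,"az": 0,"dx": -8,"dy": 0,"dz": 0,"jaw": 1},{"ax": 0,"ay": 0,"az": 0,"dx": 0,"dy": 20,"dz": 0,"jaw": 1},{"ax": 0,"ay": 0,"az": 0,"dx": 0,"dy": 20,"dz": 0,"jaw": 1},{"ax": 0,"ay": 0,"az": 0,"dx": 0,"dy": 20,"dz": 0,"jaw": 1},{"ax": 0,"ay": 0,"az": 0,"dx": 7,"dy": 0,"dz": 0,"jaw": 1},{"ax": 0,"ay": 0,"az": 0,"dx": 6,"dy": 0,"dz": 0,"jaw": 1},{"ax": 0,"ay": 0,"az": 0,"dx": 6,"dy": 0,"dz": 0,"jaw": 1},{"ax": 0,"ay": 0,"az": 0,"dx": 6,"dy": 0,"dz": 0,"jaw": 1},{"ax": 0,"ay": 0,"az": 0,"dx": 6,"dy": 0,"dz": 0,"jaw": 1},{"ax": 0,"ay": 0,"az": 0,"dx": 6,"dy": 0,"dz": 0,"jaw": 1},{"ax": 0,"ay": 0,"az": 0,"dx": 6,"dy": 0,"dz": 0,"jaw": 1},{"ax": 0,"ay": 0,"az": 0,"dx": 6,"dy": 0,"dz": 0,"jaw": 1}]}}

```text
time: 4.97
eef_pos: [550.2, -99.8, 13.6]
orientation: [0.986, -0.167, -0.0, -0.0]
wrist_force: [-2.5, 2.1, 1.6]
width: 87.9
grasp_force: 1.3
```

```bash
python3 - <<'E'
from h import *
show();stand('scene',[-135,-153,-.4])
E
```

```text
t 4.97 tool bay [-161.2 -140.1] yaw -0.417 z 13.6 F [-2.5  2.1  1.6] w 87.9
scene stand [-134.534 -152.438   -0.42 ] err px 733.2 mask 1154.0
```

Emit:
{"op": "carry_out", "data": {"motion": [{"ax": 0,"ay": 0,"az": 0,"dx": -12,"dy": 0,"dz": 0,"jaw": -0.8},{"ax": 0,"ay": 0,"az": 0,"dx": 0,"dy": 0,"dz": -35,"jaw": -0.8},{"ax": 0,"ay": 0,"az": 0,"dx": 0,"dy": 0,"dz": -35,"jaw": -0.8},{"ax": 0,"ay": 0,"az": 0,"dx": 10,"dy": 36,"dz": 0,"jaw": -0.8},{"ax": 0,"ay": 0,"az": 0,"dx": 10,"dy": 36,"dz": 0,"jaw": -0.8},{"ax": 0,"ay": 0,"az": 0,"dx": 10,"dy": 36,"dz": 0,"jaw": -0.8},{"ax": 0,"ay": 0,"az": 0,"dx": 10,"dy": 36,"dz": 0,"jaw": -0.8},{"ax": 0,"ay": 0,"az": -0.12,"dx": 0,"dy": 0,"dz": 0,"jaw": -0.8},{"ax": 0,"ay": 0,"az": -0.12,"dx": 0,"dy": 0,"dz": 0,"jaw": -0.8},{"ax": 0,"ay": 0,"az": -0.12,"dx": 0,"dy": 0,"dz": 0,"jaw": -0.8},{"ax": 0,"ay": 0,"az": -0.12,"dx": 0,"dy": 0,"dz": 0,"jaw": -0.8},{"ax": 0,"ay": 0,"az": -0.12,"dx": 0,"dy": 0,"dz": 0,"jaw": -0.8}]}}

```text
time: 6.02
eef_pos: [529.6, -246.2, 83.9]
orientation: [0.991, 0.134, 0.001, 0.001]
wrist_force: [0.1, 0.3, -0.2]
width: 11.4
grasp_force: 0.0
```

Emit:
{"op": "carry_out", "data": {"motion": [{"ax": 0,"ay": 0,"az": -0.12,"dx": 0,"dy": 0,"dz": 0,"jaw": -0.8},{"ax": 0,"ay": 0,"az": -0.12,"dx": 0,"dy": 0,"dz": 0,"jaw": -0.8},{"ax": 0,"ay": 0,"az": -0.12,"dx": 0,"dy": 0,"dz": 0,"jaw": -0.8},{"ax": 0,"ay": 0,"az": -0.12,"dx": 0,"dy": 0,"dz": 0,"jaw": -0.8},{"ax": 0,"ay": 0,"az": -0.12,"dx": 0,"dy": 0,"dz": 0,"jaw": -0.8},{"ax": 0,"ay": 0,"az": -0.12,"dx": 0,"dy": 0,"dz": 0,"jaw": -0.8},{"ax": 0,"ay": 0,"az": -0.12,"dx": 0,"dy": 0,"dz": 0,"jaw": -0.8},{"ax": 0,"ay": 0,"az": -0.12,"dx": 0,"dy": 0,"dz": 0,"jaw": -0.8},{"ax": 0,"ay": 0,"az": 0,"dx": 0,"dy": 0,"dz": 0,"jaw": -0.8}]}}

```text
time: 6.77
eef_pos: [529.6, -245.9, 83.9]
orientation: [0.817, 0.576, 0.0, 0.001]
wrist_force: [0.3, 1.0, 0.2]
width: 8.7
grasp_force: 0.0
```

```bash
python3 - <<'E'
from h import *
show();s=stand('scene',[-135,-153,-.42]);stand('top',[-135,-153,-.42])
t=np.array([-np.sin(s[2]),np.cos(s[2])]);g=s[:2]-150*t;print(g);goal(*g,s[2]+np.pi/2,13)
E
```

```text
t 6.77 tool bay [-193.7 -284.1] yaw 1.147 z 83.9 F [0.3 1.  0.2] w 8.7
scene stand [-132.674 -153.059   -0.435] err px 521.3 mask 932.0
top stand [-133.274 -147.854   -0.417] err px 188.5 mask 799.0
[-195.95126963 -289.05930124]
dx -5.6 dy 0.4 dz 70.8 az 0.003
```

Emit:
{"op": "carry_out", "data": {"motion": [{"ax": 0,"ay": 0,"az": 0,"dx": 0,"dy": 0,"dz": 35,"jaw": -0.8},{"ax": 0,"ay": 0,"az": 0,"dx": 0,"dy": 0,"dz": 25,"jaw": -0.8},{"ax": 0,"ay": 0,"az": 0,"dx": 0,"dy": 0,"dz": 10,"jaw": -0.8},{"ax": 0,"ay": 0,"az": 0,"dx": 8,"dy": 0,"dz": 0,"jaw": -0.8},{"ax": 0,"ay": 0,"az": 0,"dx": 6,"dy": 0,"dz": 0,"jaw": -0.8},{"ax": 0,"ay": 0,"az": 0,"dx": 6,"dy": 0,"dz": 0,"jaw": -0.8},{"ax": 0,"ay": 0,"az": 0,"dx": 6,"dy": 0,"dz": 0,"jaw": -0.8},{"ax": 0,"ay": 0,"az": 0,"dx": 6,"dy": 0,"dz": 0,"jaw": -0.8},{"ax": 0,"ay": 0,"az": 0,"dx": 6,"dy": 0,"dz": 0,"jaw": -0.8},{"ax": 0,"ay": 0,"az": 0,"dx": 6,"dy": 0,"dz": 0,"jaw": -0.8},{"ax": 0,"ay": 0,"az": 0,"dx": 6,"dy": 0,"dz": 0,"jaw": -0.8},{"ax": 0,"ay": 0,"az": 0,"dx": 6,"dy": 0,"dz": 0,"jaw": -0.8}]}}

```text
time: 7.87
eef_pos: [548.1, -192.2, 14.1]
orientation: [0.819, 0.574, 0.0, 0.0]
wrist_force: [-1.2, -3.2, 2.8]
width: 9.0
grasp_force: 1.4
```

```bash
cat > look.py <<'E'
from h import *
import sys
g=[float(a) for a in sys.argv[1:4]]
show();s=stand('scene',g);u=stand('top',g)
o,p,a=tool();q=w2b(p[:2])
for s in(s,u):
    d=rot(s[2]).T@(q-s[:2]);print('tool in stand frame',d.round(1))
E
python3 look.py -115 -108 -.42
```

```text
t 7.87 tool bay [-170.9 -232.1] yaw 1.142 z 14.1 F [-1.2 -3.2  2.8] w 9.0
scene stand [-113.275 -118.673   -0.432] err px 732.0 mask 1191.0
top stand [-110.749 -107.476   -0.431] err px 346.6 mask 736.0
tool in stand frame [  -5.5 -126.2]
tool in stand frame [  -3.3 -137.4]
```

Emit:
{"op": "carry_out", "data": {"motion": [{"ax": 0,"ay": 0,"az": 0,"dx": 6,"dy": 0,"dz": 0,"jaw": -0.8},{"ax": 0,"ay": 0,"az": 0,"dx": 6,"dy": 0,"dz": 0,"jaw": -0.8},{"ax": 0,"ay": 0,"az": 0,"dx": 6,"dy": 0,"dz": 0,"jaw": -0.8},{"ax": 0,"ay": 0,"az": 0,"dx": 6,"dy": 0,"dz": 0,"jaw": -0.8},{"ax": 0,"ay": 0,"az": 0,"dx": 6,"dy": 0,"dz": 0,"jaw": -0.8},{"ax": 0,"ay": 0,"az": 0,"dx": 6,"dy": 0,"dz": 0,"jaw": -0.8},{"ax": 0,"ay": 0,"az": 0,"dx": 6,"dy": 0,"dz": 0,"jaw": -0.8},{"ax": 0,"ay": 0,"az": 0,"dx": 6,"dy": 0,"dz": 0,"jaw": -0.8},{"ax": 0,"ay": 0,"az": 0,"dx": 6,"dy": 0,"dz": 0,"jaw": -0.8},{"ax": 0,"ay": 0,"az": 0,"dx": 0,"dy": 0,"dz": 0,"jaw": -0.8}]}}

```text
time: 8.8
eef_pos: [566.2, -140.3, 13.6]
orientation: [0.818, 0.575, 0.0, -0.0]
wrist_force: [0.0, 0.3, -0.3]
width: 9.0
grasp_force: 0.0
```

```bash
python3 look.py -90 -63 -.43; python3 -c "
from h import *
cv2.imwrite('pics/s2.png',cv2.resize(get_image('scene')[140:270,150:350],None,fx=4,fy=4,interpolation=cv2.INTER_CUBIC))"
```

```text
t 8.8 tool bay [-148.6 -181.8] yaw 1.143 z 13.6 F [ 0.   0.3 -0.3] w 9.0
scene stand [-90.318 -67.668  -0.424] err px 769.0 mask 1255.0
top stand [-93.677 -64.164  -0.462] err px 366.8 mask 724.0
tool in stand frame [  -6.1 -128.8]
tool in stand frame [   3.4 -130.6]
```

View pics/s2.png

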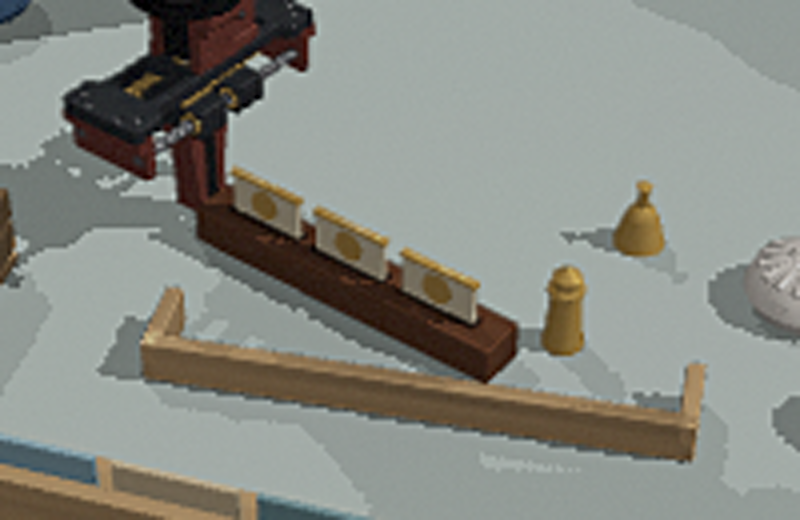

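The stand points left end first between the lighthouse (565,310) and the back board. Its left end, at about (500,350), is clear of both. I'll keep pushing along its axis, more slowly.

Emit:
{"op": "carry_out", "data": {"motion": [{"ax": 0,"ay": 0,"az": 0,"dx": 5,"dy": 0,"dz": 0,"jaw": -0.8},{"ax": 0,"ay": 0,"az": 0,"dx": 5,"dy": 0,"dz": 0,"jaw": -0.8},{"ax": 0,"ay": 0,"az": 0,"dx": 5,"dy": 0,"dz": 0,"jaw": -0.8},{"ax": 0,"ay": 0,"az": 0,"dx": 5,"dy": 0,"dz": 0,"jaw": -0.8},{"ax": 0,"ay": 0,"az": 0,"dx": 5,"dy": 0,"dz": 0,"jaw": -0.8},{"ax": 0,"ay": 0,"az": 0,"dx": 5,"dy": 0,"dz": 0,"jaw": -0.8},{"ax": 0,"ay": 0,"az": 0,"dx": 4,"dy": 0,"dz": 0,"jaw": -0.8},{"ax": 0,"ay": 0,"az": 0,"dx": 0,"dy": 0,"dz": 0,"jaw": -0.8}]}}

```text
time: 9.62
eef_pos: [577.8, -108.7, 13.7]
orientation: [0.818, 0.575, 0.0, -0.0]
wrist_force: [-0.1, 0.9, -0.7]
width: 8.9
grasp_force: 0.0
```

```bash
python3 look.py -77 -33 -.43; python3 -c "
from h import *
cv2.imwrite('pics/t2.png',cv2.resize(get_image('top')[135:235,180:340],None,fx=5,fy=5,interpolation=cv2.INTER_CUBIC))"
```

```text
t 9.62 tool bay [-134.5 -151.2] yaw 1.143 z 13.7 F [-0.1  0.9 -0.7] w 8.9
scene stand [-78.118 -38.519  -0.43 ] err px 818.2 mask 1296.0
top stand [-77.615 -33.146  -0.453] err px 380.0 mask 691.0
tool in stand frame [  -4.1 -126.6]
tool in stand frame [   0.7 -131.7]
```

View pics/t2.png

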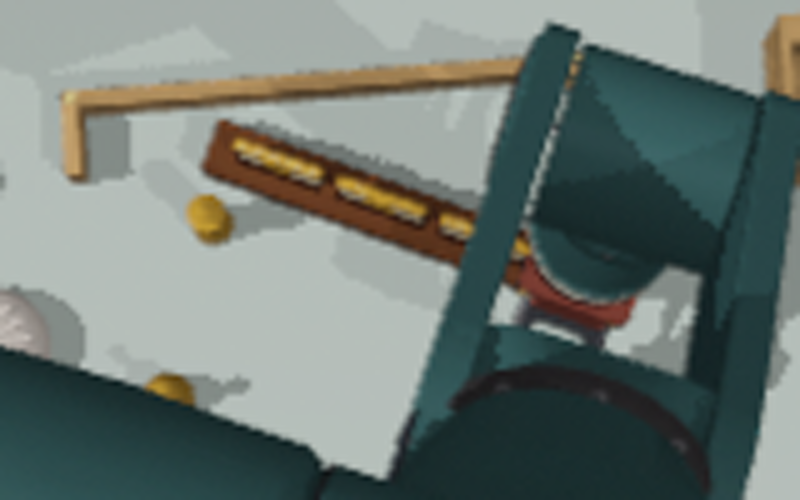

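The left end is behind the lighthouse, with corners at (222,120) and (204,170) and the front edge running to (458,263). I'll convert these to positions.

```bash
python3 - <<'E'
from h import *
f=lambda p:[(180+(a+.5)/5-.5,135+(b+.5)/5-.5) for a,b in p]
for q in px2w('top',f([(222,121),(207,162),(480,196)]),28): print('top',w2b(q).round(1))
for q in px2w('top',f([(204,172),(458,266)]),0): print('bottom',w2b(q).round(1))
E
```

```text
top [-13.8  67.9]
top [-40.3  79.2]
top [-75.7 -95.3]
bottom [-40.6  84.3]
bottom [-115.8  -78.7]
```

Emit:
{"op": "carry_out", "data": {"motion": [{"ax": 0,"ay": 0,"az": 0,"dx": 4,"dy": 0,"dz": 0,"jaw": -0.8},{"ax": 0,"ay": 0,"az": 0,"dx": 4,"dy": 0,"dz": 0,"jaw": -0.8},{"ax": 0,"ay": 0,"az": 0,"dx": 4,"dy": 0,"dz": 0,"jaw": -0.8},{"ax": 0,"ay": 0,"az": 0,"dx": 3,"dy": 0,"dz": 0,"jaw": -0.8},{"ax": 0,"ay": 0,"az": 0,"dx": 0,"dy": 0,"dz": 0,"jaw": -0.8},{"ax": 0,"ay": 0,"az": 0,"dx": -8,"dy": 0,"dz": 0,"jaw": -0.8},{"ax": 0,"ay": 0,"az": 0,"dx": -30,"dy": 0,"dz": 0,"jaw": -0.8},{"ax": 0,"ay": 0,"az": 0,"dx": 0,"dy": 0,"dz": 0,"jaw": -0.8}]}}

```text
time: 10.43
eef_pos: [568.6, -134.5, 13.6]
orientation: [0.819, 0.574, -0.0, 0.0]
wrist_force: [0.4, 0.7, -0.2]
width: 8.9
grasp_force: 0.0
```

```bash
python3 look.py -71 -22 -.42
```

```text
t 10.43 tool bay [-145.7 -176.2] yaw 1.142 z 13.6 F [ 0.4  0.7 -0.2] w 8.9
scene stand [-69.015 -21.981  -0.434] err px 809.1 mask 1173.0
top stand [-68.205 -15.061  -0.448] err px 284.1 mask 825.0
tool in stand frame [  -4.8 -169.9]
tool in stand frame [  -0.2 -176.6]
```

Emit:
{"op": "carry_out", "data": {"motion": [{"ax": 0,"ay": 0,"az": 0,"dx": 0,"dy": 0,"dz": -36,"jaw": 1},{"ax": 0,"ay": 0,"az": 0,"dx": 0,"dy": 0,"dz": -36,"jaw": 1},{"ax": 0,"ay": 0,"az": 0,"dx": 28,"dy": -8,"dz": 0,"jaw": 1},{"ax": 0,"ay": 0,"az": 0,"dx": 28,"dy": -8,"dz": 0,"jaw": 1},{"ax": 0,"ay": 0,"az": 0,"dx": 28,"dy": -8,"dz": 0,"jaw": 1},{"ax": 0,"ay": 0,"az": 0,"dx": 28,"dy": -8,"dz": 0,"jaw": 1},{"ax": 0,"ay": 0,"az": 0.12,"dx": 0,"dy": 0,"dz": 0,"jaw": 1},{"ax": 0,"ay": 0,"az": 0.12,"dx": 0,"dy": 0,"dz": 0,"jaw": 1},{"ax": 0,"ay": 0,"az": 0.12,"dx": 0,"dy": 0,"dz": 0,"jaw": 1},{"ax": 0,"ay": 0,"az": 0.12,"dx": 0,"dy": 0,"dz": 0,"jaw": 1},{"ax": 0,"ay": 0,"az": 0.12,"dx": 0,"dy": 0,"dz": 0,"jaw": 1},{"ax": 0,"ay": 0,"az": 0.12,"dx": 0,"dy": 0,"dz": 0,"jaw": 1}]}}

```text
time: 11.53
eef_pos: [577.5, -14.4, 85.7]
orientation: [0.969, 0.247, 0.0, -0.0]
wrist_force: [-0.1, -0.1, 0.5]
width: 85.1
grasp_force: 0.0
```

Emit:
{"op": "carry_out", "data": {"motion": [{"ax": 0,"ay": 0,"az": 0.12,"dx": 0,"dy": 0,"dz": 0,"jaw": 1},{"ax": 0,"ay": 0,"az": 0.12,"dx": 0,"dy": 0,"dz": 0,"jaw": 1},{"ax": 0,"ay": 0,"az": 0.12,"dx": 0,"dy": 0,"dz": 0,"jaw": 1},{"ax": 0,"ay": 0,"az": 0.12,"dx": 0,"dy": 0,"dz": 0,"jaw": 1},{"ax": 0,"ay": 0,"az": 0.12,"dx": 0,"dy": 0,"dz": 0,"jaw": 1},{"ax": 0,"ay": 0,"az": 0.12,"dx": 0,"dy": 0,"dz": 0,"jaw": 1},{"ax": 0,"ay": 0,"az": 0.12,"dx": 0,"dy": 0,"dz": 0,"jaw": 1},{"ax": 0,"ay": 0,"az": 0,"dx": 0,"dy": 0,"dz": 0,"jaw": 1}]}}

```text
time: 12.2
eef_pos: [577.6, -14.5, 85.7]
orientation: [0.986, -0.169, -0.0, -0.0]
wrist_force: [-0.4, -0.1, -0.3]
width: 88.2
grasp_force: 0.0
```

```bash
python3 look.py -70 -20 -.43; python3 -c "
from h import *
goal(-128,-60,-.43,13)"
```

```text
t 12.2 tool bay [-127.   -57.4] yaw -0.422 z 85.7 F [-0.4 -0.1 -0.3] w 88.2
scene stand [-70.838 -22.887  -0.425] err px 653.7 mask 1010.0
top stand [-73.22    2.711  -0.552] err px 746.5 mask 176.0
tool in stand frame [-36.9 -54.8]
tool in stand frame [-14.2 -79.5]
dx 0.1 dy 2.6 dz 72.7 az 0.016
```

Emit:
{"op": "carry_out", "data": {"motion": [{"ax": 0,"ay": 0,"az": 0,"dx": -5,"dy": 3,"dz": 36,"jaw": 1},{"ax": 0,"ay": 0,"az": 0,"dx": 0,"dy": 0,"dz": 26,"jaw": 1},{"ax": 0,"ay": 0,"az": 0,"dx": 0,"dy": 0,"dz": 10,"jaw": 1},{"ax": 0,"ay": 0,"az": 0,"dx": 5,"dy": 0,"dz": 0,"jaw": 1},{"ax": 0,"ay": 0,"az": 0,"dx": 5,"dy": 0,"dz": 0,"jaw": 1},{"ax": 0,"ay": 0,"az": 0,"dx": 4,"dy": 0,"dz": 0,"jaw": 1},{"ax": 0,"ay": 0,"az": -0.03,"dx": 4.1,"dy": 0.8,"dz": 0,"jaw": 1},{"ax": 0,"ay": 0,"az": -0.03,"dx": 4.1,"dy": 0.8,"dz": 0,"jaw": 1},{"ax": 0,"ay": 0,"az": -0.03,"dx": 4.1,"dy": 0.8,"dz": 0,"jaw": 1},{"ax": 0,"ay": 0,"az": -0.03,"dx": 4.1,"dy": 0.8,"dz": 0,"jaw": 1},{"ax": 0,"ay": 0,"az": -0.03,"dx": 4.1,"dy": 0.8,"dz": 0,"jaw": 1},{"ax": 0,"ay": 0,"az": 0,"dx": 0,"dy": 0,"dz": 0,"jaw": 1}]}}

```text
time: 13.3
eef_pos: [606.2, -31.1, 15.4]
orientation: [0.996, -0.092, 0.002, 0.0]
wrist_force: [-0.8, 0.1, 1.1]
width: 88.0
grasp_force: 0.0
```

```bash
python3 look.py -60 -20 -.27
```

```text
t 13.3 tool bay [-99.8 -76.2] yaw -0.266 z 15.4 F [-0.8  0.1  1.1] w 88.0
scene stand [-57.272 -28.29   -0.267] err px 835.5 mask 1240.0
top stand [-60.995  -6.34   -0.392] err px 690.6 mask 249.0
tool in stand frame [-29.3 -57.3]
tool in stand frame [-10.1 -79.4]
```

Emit:
{"op": "carry_out", "data": {"motion": [{"ax": 0,"ay": 0,"az": -0.03,"dx": 4,"dy": -0.5,"dz": 0,"jaw": 1},{"ax": 0,"ay": 0,"az": -0.03,"dx": 4,"dy": -0.5,"dz": 0,"jaw": 1},{"ax": 0,"ay": 0,"az": -0.03,"dx": 4,"dy": -0.5,"dz": 0,"jaw": 1},{"ax": 0,"ay": 0,"az": -0.03,"dx": 4,"dy": -0.5,"dz": 0,"jaw": 1},{"ax": 0,"ay": 0,"az": -0.03,"dx": 4,"dy": -0.5,"dz": 0,"jaw": 1},{"ax": 0,"ay": 0,"az": 0,"dx": 0,"dy": 0,"dz": 0,"jaw": 1}]}}

```text
time: 13.9
eef_pos: [624.8, -30.5, 14.3]
orientation: [1.0, -0.018, 0.001, 0.0]
wrist_force: [0.2, 0.8, 0.5]
width: 87.9
grasp_force: 0.0
```

```bash
python3 look.py -50 -26 -.12; python3 -c "
from h import *
cv2.imwrite('pics/s3.png',cv2.resize(get_image('scene')[140:270,150:350],None,fx=4,fy=4,interpolation=cv2.INTER_CUBIC))"
```

```text
t 13.9 tool bay [-81.2 -77.2] yaw -0.117 z 14.3 F [0.2 0.8 0.5] w 87.9
scene stand [-46.965 -24.851  -0.1  ] err px 794.0 mask 1253.0
top stand [-50.908  -1.909  -0.227] err px 711.5 mask 223.0
tool in stand frame [-29.4 -55.4]
tool in stand frame [-13.1 -80.1]
```

View pics/s3.png

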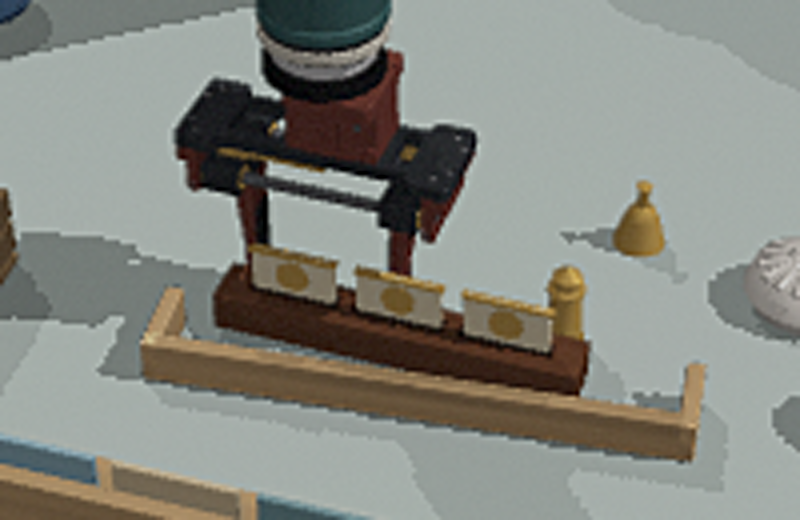

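The right end (225,300) clears the cheek (175,310), and the left end lies behind the lighthouse. I'll finish the turn, then centre the pusher.

Emit:
{"op": "carry_out", "data": {"motion": [{"ax": 0,"ay": 0,"az": -0.03,"dx": 4,"dy": -0.5,"dz": 0,"jaw": 1},{"ax": 0,"ay": 0,"az": -0.03,"dx": 4,"dy": -0.5,"dz": 0,"jaw": 1},{"ax": 0,"ay": 0,"az": -0.03,"dx": 4,"dy": -0.5,"dz": 0,"jaw": 1},{"ax": 0,"ay": 0,"az": -0.027,"dx": 4,"dy": -0.5,"dz": 0,"jaw": 1},{"ax": 0,"ay": 0,"az": 0,"dx": 0,"dy": 0,"dz": 0,"jaw": 1},{"ax": 0,"ay": 0,"az": 0,"dx": -8,"dy": 0,"dz": 0,"jaw": 1},{"ax": 0,"ay": 0,"az": 0,"dx": 0,"dy": -20,"dz": 0,"jaw": 1},{"ax": 0,"ay": 0,"az": 0,"dx": 0,"dy": -20,"dz": 0,"jaw": 1},{"ax": 0,"ay": 0,"az": 0,"dx": 0,"dy": 0,"dz": 0,"jaw": 1}]}}

```text
time: 14.8
eef_pos: [627.0, 13.6, 13.6]
orientation: [0.999, 0.041, -0.001, -0.001]
wrist_force: [-0.3, 0.2, 0.7]
width: 87.8
grasp_force: 0.0
```

```bash
python3 look.py -40 -25 0
```

```text
t 14.8 tool bay [-75.4 -33.4] yaw -0.0 z 13.6 F [-0.3  0.2  0.7] w 87.8
scene stand [-4.2607e+01 -2.0846e+01  1.5000e-02] err px 851.3 mask 1147.0
top stand [-5.3287e+01 -1.8688e+01  3.6000e-02] err px 920.5 mask 70.0
tool in stand frame [-32.2 -14.4]
tool in stand frame [-21.9 -16.3]
```

Emit:
{"op": "carry_out", "data": {"motion": [{"ax": 0,"ay": 0,"az": 0,"dx": 4,"dy": 0,"dz": 0,"jaw": 1},{"ax": 0,"ay": 0,"az": 0,"dx": 3,"dy": 0,"dz": 0,"jaw": 1},{"ax": 0,"ay": 0,"az": 0,"dx": 3,"dy": 0,"dz": 0,"jaw": 1},{"ax": 0,"ay": 0,"az": 0,"dx": 3,"dy": 0,"dz": 0,"jaw": 1},{"ax": 0,"ay": 0,"az": 0,"dx": 3,"dy": 0,"dz": 0,"jaw": 1},{"ax": 0,"ay": 0,"az": 0,"dx": 3,"dy": 0,"dz": 0,"jaw": 1},{"ax": 0,"ay": 0,"az": 0,"dx": 3,"dy": 0,"dz": 0,"jaw": 1},{"ax": 0,"ay": 0,"az": 0,"dx": 2,"dy": 0,"dz": 0,"jaw": 1},{"ax": 0,"ay": 0,"az": 0,"dx": 2,"dy": 0,"dz": 0,"jaw": 1},{"ax": 0,"ay": 0,"az": 0,"dx": 0,"dy": 0,"dz": 0,"jaw": 1}]}}

```text
time: 15.73
eef_pos: [655.3, 13.1, 13.6]
orientation: [0.999, 0.04, 0.0, -0.0]
wrist_force: [-0.2, -0.5, -1.2]
width: 87.4
grasp_force: 0.2
```

```bash
python3 look.py -21 -22 0
```

```text
t 15.73 tool bay [-47.3 -36.2] yaw -0.001 z 13.6 F [-0.2 -0.5 -1.2] w 87.4
scene stand [-4.1801e+01 -2.2602e+01  3.9000e-02] err px 1313.8 mask 701.0
top stand [-28.661 -16.163   0.071] err px 913.7 mask 59.0
tool in stand frame [ -6.1 -13.4]
tool in stand frame [-20.1 -18.6]
```

Emit:
{"op": "carry_out", "data": {"motion": [{"ax": 0,"ay": 0,"az": 0,"dx": 0.7,"dy": 0,"dz": 0,"jaw": 1},{"ax": 0,"ay": 0,"az": 0,"dx": 0.7,"dy": 0,"dz": 0,"jaw": 1},{"ax": 0,"ay": 0,"az": 0,"dx": 0.6,"dy": 0,"dz": 0,"jaw": 1}]}}

```text
time: 16.08
eef_pos: [655.9, 13.2, 13.7]
orientation: [0.999, 0.04, -0.001, -0.0]
wrist_force: [-2.5, -0.7, 3.0]
width: 88.1
grasp_force: 1.5
```

Emit:
{"op": "carry_out", "data": {"motion": [{"ax": 0,"ay": 0,"az": 0,"dx": 0.7,"dy": 0,"dz": 0,"jaw": 1},{"ax": 0,"ay": 0,"az": 0,"dx": 0.7,"dy": 0,"dz": 0,"jaw": 1}]}}

```text
time: 16.25
eef_pos: [657.7, 13.3, 13.7]
orientation: [0.999, 0.04, -0.0, -0.0]
wrist_force: [-3.7, -1.1, 2.5]
width: 87.9
grasp_force: 1.5
```

Emit:
{"op": "carry_out", "data": {"motion": [{"ax": 0,"ay": 0,"az": 0,"dx": 0.7,"dy": 0,"dz": 0,"jaw": 1},{"ax": 0,"ay": 0,"az": 0,"dx": 0.7,"dy": 0,"dz": 0,"jaw": 1}]}}

```text
time: 16.42
eef_pos: [658.5, 13.3, 13.6]
orientation: [0.999, 0.041, -0.001, -0.0]
wrist_force: [-6.3, -2.0, 3.5]
width: 87.9
grasp_force: 2.7
```

Emit:
{"op": "carry_out", "data": {"motion": [{"ax": 0,"ay": 0,"az": 0,"dx": 0.7,"dy": 0,"dz": 0,"jaw": 1},{"ax": 0,"ay": 0,"az": 0,"dx": 0.7,"dy": 0,"dz": 0,"jaw": 1}]}}

```text
time: 16.58
eef_pos: [658.6, 13.5, 13.4]
orientation: [0.999, 0.041, -0.002, -0.0]
wrist_force: [-7.8, -1.0, 5.2]
width: 88.1
grasp_force: 4.3
```

Emit:
{"op": "carry_out", "data": {"motion": [{"ax": 0,"ay": 0,"az": 0,"dx": 0.7,"dy": 0,"dz": 0,"jaw": 1},{"ax": 0,"ay": 0,"az": 0,"dx": 0.7,"dy": 0,"dz": 0,"jaw": 1},{"ax": 0,"ay": 0,"az": 0,"dx": 0,"dy": 0,"dz": 0,"jaw": 1}]}}

```text
time: 16.83
eef_pos: [658.7, 13.5, 13.2]
orientation: [0.999, 0.041, -0.003, -0.0]
wrist_force: [-10.2, -2.1, 7.0]
width: 88.0
grasp_force: 5.0
```

Emit:
{"op": "carry_out", "data": {"motion": [{"ax": 0,"ay": 0,"az": 0,"dx": -6,"dy": 0,"dz": 0,"jaw": 1},{"ax": 0,"ay": 0,"az": 0,"dx": -12,"dy": 0,"dz": 0,"jaw": 1},{"ax": 0,"ay": 0,"az": 0,"dx": 0,"dy": 0,"dz": -35,"jaw": 1},{"ax": 0,"ay": 0,"az": 0,"dx": 0,"dy": 0,"dz": -35,"jaw": 1},{"ax": 0,"ay": 0,"az": 0,"dx": -40,"dy": 0,"dz": 0,"jaw": 1},{"ax": 0,"ay": 0,"az": 0,"dx": -40,"dy": 0,"dz": 0,"jaw": 1},{"ax": 0,"ay": 0,"az": 0,"dx": -40,"dy": 0,"dz": 0,"jaw": 1},{"ax": 0,"ay": 0,"az": 0,"dx": -40,"dy": 0,"dz": 0,"jaw": 1},{"ax": 0,"ay": 0,"az": 0,"dx": -40,"dy": 0,"dz": 0,"jaw": 1},{"ax": 0,"ay": 0,"az": 0,"dx": 0,"dy": 40,"dz": 0,"jaw": 1},{"ax": 0,"ay": 0,"az": 0,"dx": 0,"dy": 40,"dz": 0,"jaw": 1},{"ax": 0,"ay": 0,"az": 0,"dx": 0,"dy": 0,"dz": 0,"jaw": 1}]}}

```text
time: 17.83
eef_pos: [454.4, -89.6, 84.7]
orientation: [0.999, 0.039, 0.003, 0.002]
wrist_force: [0.9, -0.1, 0.0]
width: 87.8
grasp_force: 0.0
```

```bash
python3 look.py -18 -22 0; python3 -c "
from h import *
a=cv2.resize(get_image('scene')[190:260,170:340],None,fx=4.5,fy=4.5,interpolation=cv2.INTER_CUBIC)
b=cv2.resize(get_image('top')[140:190,185:308],(a.shape[1],280),interpolation=cv2.INTER_CUBIC)
cv2.imwrite('pics/f.png',np.vstack([a,b])[:600])"
```

```text
t 17.83 tool bay [-255.9 -122.2] yaw -0.004 z 84.7 F [ 0.9 -0.1  0. ] w 87.8
scene stand [-4.0941e+01 -2.1306e+01  2.8000e-02] err px 1281.8 mask 439.0
top stand [-1.4203e+01 -1.8220e+01 -7.0000e-03] err px 351.2 mask 603.0
tool in stand frame [-218.6  -90.6]
tool in stand frame [-242.  -101.3]
```

View pics/f.png

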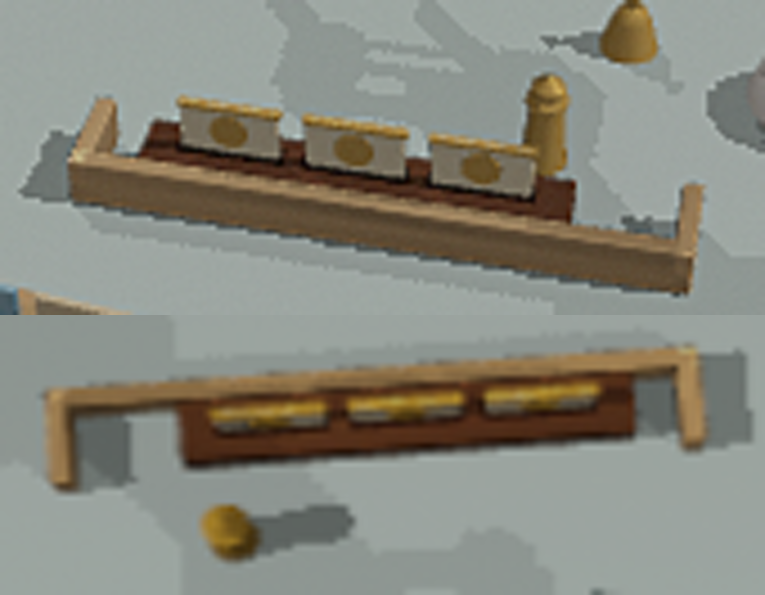

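The stand looks home: its front edge is parallel to the back board and both ends are between the cheeks. To make sure it is flush, I'll press each half lightly with shut fingers.

Emit:
{"op": "carry_out", "data": {"motion": [{"ax": 0,"ay": 0,"az": 0,"dx": 36,"dy": -3,"dz": 0,"jaw": -1},{"ax": 0,"ay": 0,"az": 0,"dx": 36,"dy": -3,"dz": 0,"jaw": -1},{"ax": 0,"ay": 0,"az": 0,"dx": 36,"dy": -3,"dz": 0,"jaw": -1},{"ax": 0,"ay": 0,"az": 0,"dx": 36,"dy": -3,"dz": 0,"jaw": -1},{"ax": 0,"ay": 0,"az": 0,"dx": 36,"dy": -3,"dz": 0,"jaw": -1},{"ax": 0,"ay": 0,"az": 0,"dx": 0,"dy": 0,"dz": 36,"jaw": -1},{"ax": 0,"ay": 0,"az": 0,"dx": 0,"dy": 0,"dz": 34,"jaw": -1},{"ax": 0,"ay": 0,"az": 0,"dx": 0,"dy": 0,"dz": 0,"jaw": -1}]}}

```text
time: 18.7
eef_pos: [625.4, -51.1, 7.7]
orientation: [0.999, 0.042, -0.005, -0.001]
wrist_force: [-1.3, 0.1, -1.3]
width: 38.1
grasp_force: 0.0
```

```bash
python3 -c "
from h import *
show();goal(-46,-107,0,13.5)"
```

```text
t 18.7 tool bay [-82.4 -97.7] yaw 0.002 z 7.7 F [-1.3  0.1 -1.3] w 38.1
dx 36.4 dy 9.3 dz -5.8 az 0.002
```

Emit:
{"op": "carry_out", "data": {"motion": [{"ax": 0,"ay": 0,"az": 0,"dx": 9,"dy": 4,"dz": 0,"jaw": -1},{"ax": 0,"ay": 0,"az": 0,"dx": 9,"dy": 4,"dz": 0,"jaw": -1},{"ax": 0,"ay": 0,"az": 0,"dx": 8,"dy": 0,"dz": 0,"jaw": -1},{"ax": 0,"ay": 0,"az": 0,"dx": 4,"dy": 0,"dz": 0,"jaw": -1},{"ax": 0,"ay": 0,"az": 0,"dx": 3,"dy": 0,"dz": 0,"jaw": -1},{"ax": 0,"ay": 0,"az": 0,"dx": 2,"dy": 0,"dz": 0,"jaw": -1},{"ax": 0,"ay": 0,"az": 0,"dx": 1,"dy": 0,"dz": 0,"jaw": -1},{"ax": 0,"ay": 0,"az": 0,"dx": 0,"dy": 0,"dz": 0,"jaw": -1}]}}

```text
time: 19.37
eef_pos: [664.8, -59.2, 13.8]
orientation: [0.999, 0.04, -0.001, -0.0]
wrist_force: [-4.7, 0.5, 3.7]
width: 0.1
grasp_force: 2.2
```

```bash
python3 -c "
from h import *
show()"
```

```text
t 19.37 tool bay [ -43.8 -109. ] yaw -0.001 z 13.8 F [-4.7  0.5  3.7] w 0.1
```

Emit:
{"op": "carry_out", "data": {"motion": [{"ax": 0,"ay": 0,"az": 0,"dx": 0.8,"dy": 0,"dz": 0,"jaw": -1},{"ax": 0,"ay": 0,"az": 0,"dx": 0.8,"dy": 0,"dz": 0,"jaw": -1},{"ax": 0,"ay": 0,"az": 0,"dx": 0,"dy": 0,"dz": 0,"jaw": -1}]}}

```text
time: 19.62
eef_pos: [664.8, -59.2, 13.5]
orientation: [0.999, 0.04, -0.002, -0.0]
wrist_force: [-7.7, -1.0, 5.4]
width: 0.4
grasp_force: 4.0
```

Emit:
{"op": "carry_out", "data": {"motion": [{"ax": 0,"ay": 0,"az": 0,"dx": -8,"dy": 0,"dz": 0,"jaw": -1},{"ax": 0,"ay": 0,"az": 0,"dx": -8,"dy": 0,"dz": 0,"jaw": -1},{"ax": 0,"ay": 0,"az": 0,"dx": 0,"dy": -35,"dz": 0,"jaw": -1},{"ax": 0,"ay": 0,"az": 0,"dx": 0,"dy": -35,"dz": 0,"jaw": -1},{"ax": 0,"ay": 0,"az": 0,"dx": 0,"dy": -35,"dz": 0,"jaw": -1},{"ax": 0,"ay": 0,"az": 0,"dx": 0,"dy": -30,"dz": 0,"jaw": -1},{"ax": 0,"ay": 0,"az": 0,"dx": 0,"dy": 0,"dz": 0,"jaw": -1},{"ax": 0,"ay": 0,"az": 0,"dx": 6,"dy": 0,"dz": 0,"jaw": -1},{"ax": 0,"ay": 0,"az": 0,"dx": 5,"dy": 0,"dz": 0,"jaw": -1},{"ax": 0,"ay": 0,"az": 0,"dx": 3,"dy": 0,"dz": 0,"jaw": -1},{"ax": 0,"ay": 0,"az": 0,"dx": 1,"dy": 0,"dz": 0,"jaw": -1},{"ax": 0,"ay": 0,"az": 0,"dx": 0,"dy": 0,"dz": 0,"jaw": -1}]}}

```text
time: 20.62
eef_pos: [653.6, 74.0, 13.2]
orientation: [0.999, 0.039, -0.003, -0.0]
wrist_force: [-6.7, 1.9, 3.6]
width: 0.3
grasp_force: 3.1
```

```bash
python3 -c "
from h import *
show()"
```

```text
t 20.62 tool bay [-44.1  24.7] yaw -0.003 z 13.2 F [-6.7  1.9  3.6] w 0.3
```

Both halves stop at the same depth (-43.8 and -44.1). I'll press once more on the left, then withdraw.

Emit:
{"op": "carry_out", "data": {"motion": [{"ax": 0,"ay": 0,"az": 0,"dx": 0.8,"dy": 0,"dz": 0,"jaw": -1},{"ax": 0,"ay": 0,"az": 0,"dx": 0.8,"dy": 0,"dz": 0,"jaw": -1},{"ax": 0,"ay": 0,"az": 0,"dx": 0,"dy": 0,"dz": 0,"jaw": -1}]}}

```text
time: 20.87
eef_pos: [653.6, 73.9, 13.0]
orientation: [0.999, 0.039, -0.004, -0.0]
wrist_force: [-9.9, 1.2, 6.0]
width: 0.3
grasp_force: 4.7
```

Emit:
{"op": "carry_out", "data": {"motion": [{"ax": 0,"ay": 0,"az": 0,"dx": -8,"dy": 0,"dz": 0,"jaw": -1},{"ax": 0,"ay": 0,"az": 0,"dx": -10,"dy": 5,"dz": 0,"jaw": -1},{"ax": 0,"ay": 0,"az": 0,"dx": 0,"dy": 0,"dz": -35,"jaw": -1},{"ax": 0,"ay": 0,"az": 0,"dx": 0,"dy": 0,"dz": -40,"jaw": -1},{"ax": 0,"ay": 0,"az": 0,"dx": -35,"dy": 0,"dz": -10,"jaw": -1},{"ax": 0,"ay": 0,"az": 0,"dx": -35,"dy": 10,"dz": -10,"jaw": -1},{"ax": 0,"ay": 0,"az": 0,"dx": -35,"dy": 10,"dz": -10,"jaw": -1},{"ax": 0,"ay": 0,"az": 0,"dx": -35,"dy": 20,"dz": -10,"jaw": -1},{"ax": 0,"ay": 0,"az": 0,"dx": -30,"dy": 25,"dz": 0,"jaw": -1},{"ax": 0,"ay": 0,"az": 0,"dx": 0,"dy": 35,"dz": 0,"jaw": -1},{"ax": 0,"ay": 0,"az": 0,"dx": 0,"dy": 0,"dz": 0,"jaw": -1},{"ax": 0,"ay": 0,"az": 0,"dx": 0,"dy": 0,"dz": 0,"jaw": -1}]}}

```text
time: 21.87
eef_pos: [478.9, -46.9, 129.3]
orientation: [0.999, 0.038, 0.001, 0.0]
wrist_force: [0.3, 0.4, -0.1]
width: 0.5
grasp_force: 0.0
```

```bash
python3 look.py -18 -20 0; python3 -c "
from h import *
b=cv2.resize(get_image('top')[130:270,90:410],None,fx=2.5,fy=2.5,interpolation=cv2.INTER_CUBIC)
cv2.imwrite('pics/g.png',b)"
```

```text
t 21.87 tool bay [-228.   -81.6] yaw -0.005 z 129.3 F [ 0.3  0.4 -0.1] w 0.5
scene stand [-3.6432e+01 -2.0074e+01  1.2000e-02] err px 1295.9 mask 443.0
top stand [-1.3741e+01 -1.6527e+01 -4.0000e-03] err px 350.8 mask 603.0
tool in stand frame [-192.1  -57.3]
tool in stand frame [-213.8  -63.9]
```

View pics/g.png

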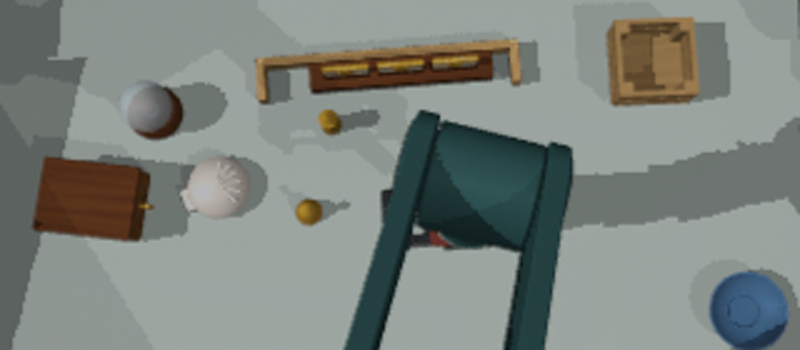

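The stand (312–492, 52–90) lies flush along the back board between the cheeks. The bell, shell box, crate, music box, snow globe and dish are where they started, and the arm is clear.

```bash
python3 -c "
from rig import *
print(hand_in())"
```

```text
the job is handed in; nothing more can be done
None
```

The stand is in the bay, pushed left end first and then right, with its back flush along the back board and both ends between the cheeks; the other objects were not moved, and the job is handed in at about 22 s.

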